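# Feed a glued phone up into the UV curing station

### The arm

A 6-joint arm with a two-finger parallel gripper is mounted at the origin on the work surface. World frame = base frame: x ahead of the robot, y to its left, z up, the work surface at z = 0. Lengths are in m, angles in rad, forces in N, time in s.
With the tool pointing down it reaches from about 0.35 to 0.775 m from the base axis. Payload 7.3 kg.
Tool frame: the origin (TCP) lies at the centre of the arm's flange, where the gripper is bolted on; the fingertips stand 178 mm ahead of it and the grasp point (between the pads) lies 159 mm ahead of it; z points along the fingers, y is the line along which they close (so a half turn about z gives the same grasp; the last joint's range is limited). The gripper opens to 92 mm and grips with 3 to 60 N. Pads are 19 mm wide; open, the fingers measure 130 mm over their backs; the gripper's body (75 mm by 190 mm) begins 47 mm behind the grasp point.
Start: joints at [-1.316, 0.342, 1.524, -0, 1.275, -0.146], TCP at [0.205, -0.483, 0.405] pointing down, gripper open.
Joint ranges: [-2.53, 2.53], [-0.77, 2.02], [0.04, 2.7], [-1, 4.14], [0.28, 2.66], [-3.11, 3.11]. Speed limits (rad/s): [2.57, 2.57, 3.14, 3.14, 3.14, 3.14].

### API

Orientations are given as [roll, pitch, yaw] about the fixed x, y, z axes, in that order (R = Rz(yaw) Ry(pitch) Rx(roll)).
In Python, from cell import telemetry, vision, ticket gives the robot as it stands.
- The arm moves only by the shell command python3 -m crank 'ROWS' [FORCE]. ROWS is JSON, a list of rows, each a list of 5 numbers: the gripper command: -1 is shut, 1 is fully open, values between are in proportion, then the shift along the tool's x, y, z in mm, then the turn about the tool's z in rad. In form: [[fingers, dx, dy, dz, roll], ...]. A call has 1 to 12 rows; each row is the pose to reach, as a shift and turn from the pose commanded when the call began, along the tool's axes at that moment; what a row does not reach only later rows make up. A row lasts 1/12 s, in which the tool goes at most 41.7 mm and 7.16 degrees, less where a joint would pass 70% of its speed; a pose out of reach is approached as far as the arm can. A call with a gripper value outside its range is refused whole. The fingers move at their own pace and stop on an object; FORCE is the grip in N (left out, the last holds). Time passes only in rows, so rows that repeat a pose let the fingers close. It gives the time, the measured TCP pose, the force, the opening and the grip force at its end, in the units of the state.
- telemetry.observe(): the state, without advancing time (a new reading comes with each control period).
- vision.read_camera(name): name is "scene" or "top"; returns (picture, depth): 384x512x3 uint8, red, green, blue; 384x512 float32, m along the optical axis (not along the pixel's ray), 0 where there is no reading.
- vision.get_calibration(name): a dict with "camera_matrix" (3x3 intrinsics, pixels), "dist" ([k1, k2, p1, p2, k3] as OpenCV has them; the pictures are not rectified), "rvec" (rotation vector, rad) and "tvec" (3), from world to camera coordinates, as OpenCV has them. Camera axes: x right, y down, z forward; pixel columns grow to the right and rows downward; lengths in m; the calibration is good to about 2 mm. A picture is of the moment at which its call begins. get_calibration takes no time and is no camera call.
- ticket.hand_in(): hands the job in; it is judged then, once.
The state is a dict: "time": time; "qpos": joint angles; "qvel": joint speeds; "joint_efforts": joint torques, N m; "tool_pos": TCP position; "tool_rot": TCP orientation; "contact_force": force on the tool from outside, world axes, zero at the start; "torque": the same for the moment, N m; "opening": finger opening in m; "grip_force": force on a finger pad.
Only numpy, scipy, OpenCV 4.12 (cv2) and the standard library are available. Lean on these libraries where they do the work, as an engineer would, in place of code of your own. Each camera call takes 0.05 s, during which the arm holds its last target. There are 200 camera calls.

### The job

Cure the freshly glued phone: take the orange-handled push stick and with it gently push the blue phone carrier up the sloping bed, under the amber guard, until its front edge rests square against the red stop. Keep your fingers off the carrier and don't bump the guard; then draw the stick out and lay it back down on the blue mat, leaving everything else where it is.

Things in the scene. Friction and masses are not known exactly. Their poses are not given: they have to be found in the camera images.
- bed: fixed steel bed of the UV curing station, a plane sloping up 8 degrees (0.14 rad), 160 mm wide. Origin at its foot, mid-width, on its upper face, 8 mm above the table; x points up the slope, z square off the bed. Two guide rails 16 mm high leave a 92 mm wide channel from x = 70 mm to the stop; lead-ins flare to about 140 mm wide at x = 0
- station: the station's fixed base; origin on the table straight below the bed's foot, z up, x level in the uphill direction of the bed, turned 77 to 103 degrees from the world's x. A level grey apron, 160 mm wide, top 8 mm above the table, reaches from x = -200 mm to the bed's foot at x = 0 and meets it without a step. A white housing, 105 mm high, stands behind the stop (x = 330 to 415 mm)
- stop (a point): middle of the red face of the stop across the top of the bed, 310 mm up the slope from the bed's foot, 7 mm off the bed; the stop is 88 mm wide and stands 24 mm off the bed. Axes as the bed's
- guard: amber see-through guard with two finned lamp bars on top, fixed over the bed; origin and axes as the bed's. It reaches from x = 80 to 319 mm, 138 mm wide; the front's lower lip (edged yellow) leaves an opening 36 mm high over the bed; top with lamp fins 113 mm off the bed. When home the carrier is wholly under it, its rear edge 84 mm inside the front lip
- carrier_mid (a point): centre of the loose blue phone carrier, a plate 146 (x) x 80 (y) x 14 mm with rounded corners and a black phone clamped on it (clamps 18 mm above the underside), 0.2 to 0.42 kg. Point 7 mm above its underside; x points to its front edge, up the bed. It starts lying on the apron, a little off line; it slides with friction and stays where it is left on the slope
- carrier_nose (a point): middle of the carrier's front edge, 73 mm ahead of carrier_mid
- stick_grip (a point): grip point in the middle of the push stick's upright orange handle, 30 mm above the stick's underside. Handle 70 mm long (x), 16 mm wide (y), 48 mm high; x points along the stick to its head, z up. An aluminium shaft (10 mm wide, 6 to 14 mm above the underside) leads to a crosswise head. 0.14 kg. It starts standing on its underside on the blue mat
- stick_head (a point): middle of the rubber pushing face of the stick's head, 180 mm ahead of stick_grip and 9 mm above the stick's underside; the head is 60 mm wide (y), 18 mm high and 12 mm thick
- push_stick: the push stick as a whole; origin on its underside straight below stick_grip
- carrier: the blue carrier as a whole; origin on its underside straight below carrier_mid
- mat: blue silicone mat fixed on the table beside the apron, on the side away from the robot, 480 (x) x 160 (y) x 3 mm; origin under its centre, x as the bed's direction up (level)
- glue: bystander: small white adhesive bottle with a black cap, 32 mm across, 75 mm tall, standing on the mat beyond the stick's head; origin at its foot
- tweezers: bystander: steel tweezers, 120 mm long, 7 mm high, lying on the mat beyond the stick's head; origin underneath the middle
- screwdriver: bystander: screwdriver, 150 mm long, lying on the table beside the right-hand end of the mat; origin underneath
- phone_a: bystander: white-framed phone, 147 x 72 x 8 mm, lying flat on the right side of the table; origin under its centre
- phone_b: bystander: dark-framed phone, 160 x 76 x 8 mm, lying flat on the right side of the table; origin under its centre
- phone_c: bystander: gold-framed phone, 139 x 68 x 8 mm, lying flat beside the upper end of the station, past the mat's left end; origin under its centre

How it is judged:
By the outcome, as a careful person would: the job done as asked, in the order asked, and still so for the second after the job is handed in, with the robot touching nothing.
It also fails if it takes over 61 s, if anything falls off the work surface, if the arm or the gripper's body presses on something with over 40 N, if the wrist force passes 120 N, or if a joint passes its speed limit or range.

## Working session

There is one attempt and no reset: what is moved stays moved. The work goes in short steps, Python scripts to look and compute and a shell command to move; the robot and the scene stay as the last step left them, time stands still between calls to the robot, and variables do not carry over. Pictures are saved under pics/ and viewed, at most 12 in all, crops included, and the job is handed in when it is done.

```bash
mkdir -p pics; cat > h.py <<'E'
import numpy as np, cv2
from cell import telemetry, vision, ticket
def cam(n):
    c=vision.get_calibration(n); K=np.array(c["camera_matrix"],float);d=np.array(c["dist"],float)
    R=cv2.Rodrigues(np.array(c["rvec"],float))[0];t=np.array(c["tvec"],float).ravel()
    return K,d,R,t
def cloud(n,depth):
    K,d,R,t=cam(n);h,w=depth.shape
    uv=np.stack(np.meshgrid(np.arange(w),np.arange(h)),-1).reshape(-1,1,2).astype(float)
    xy=cv2.undistortPoints(uv,K,d).reshape(-1,2)
    P=np.c_[xy,np.ones(len(xy))]*depth.reshape(-1,1)
    return ((P-t)@R).reshape(h,w,3)
def snap(n,f):
    p,d=vision.read_camera(n); cv2.imwrite(f"pics/{f}.png",cv2.cvtColor(p,cv2.COLOR_RGB2BGR)); np.savez(f"{f}.npz",p=p,d=d,P=cloud(n,d)); return p,d
def proj(n,X):
    K,d,R,t=cam(n); return cv2.projectPoints(np.array(X,float).reshape(-1,3),R,t,K,d)[0].reshape(-1,2)
E
python3 - <<'E'
from h import *
for n in("scene","top"):
    snap(n,n+"0"); K,d,R,t=cam(n); print(n,-R.T@t,R[2],K[0,0])
s=telemetry.observe();print(s)
E
```

```text
scene [1.04452639 0.29994054 0.83335025] [-0.49083417 -0.33686183 -0.80349606] 352.4144452953165
top [ 0.34352071 -0.06094269  1.16507989] [ 0.1685758   0.00281157 -0.98568468] 409.18972029506716
{'time': 0.1, 'qpos': array([-1.31598654e+00,  3.42620656e-01,  1.52486974e+00, -1.38839086e-05,
        1.27543691e+00, -1.45996730e-01]), 'qvel': array([ 0.0005218 , -0.00304868, -0.00232392, -0.00042096, -0.00270677,
        0.00077456]), 'joint_efforts': array([ 1.78253395e-03, -4.32003307e+01, -2.44694817e+01,  7.19519681e-02,
        5.26157802e-02, -6.99307066e-05]), 'tool_pos': array([ 0.20482531, -0.48326974,  0.40414919]), 'tool_rot': array([-3.14027027e+00, -1.81027052e-04,  4.00810450e-01]), 'contact_force': array([ 0.13969534, -0.24211892, -0.13486276]), 'torque': array([-0.02025012, -0.00373474,  0.00436156]), 'grip_force': 0.0, 'opening': 0.091709652141463}
```

View pics/top0.png

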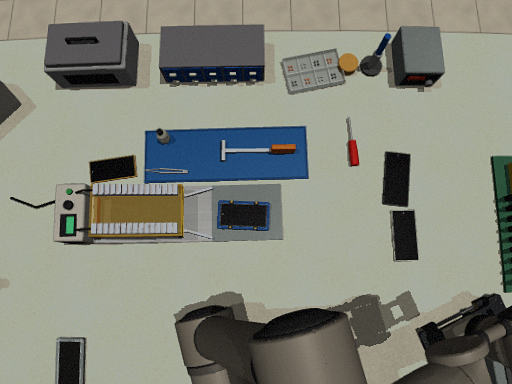

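View pics/scene0.png

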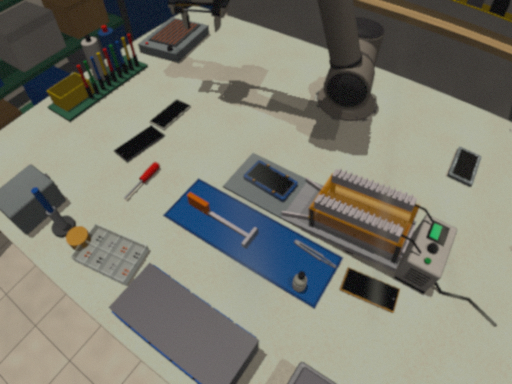

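The top view shows the bed running left, towards world +y. The stick handle is at (283,149) and its head at (223,150). The carrier is at (244,215) on the apron, and the guard spans about 90–185 px in x.

```bash
cat > m.py <<'E'
from h import *
def rect(pts):
    (c,s,a)=cv2.minAreaRect((pts[:,:2]*1000).astype(np.float32)); b=cv2.boxPoints((c,s,a))
    e=max([b[1]-b[0],b[2]-b[1]],key=np.linalg.norm); a=np.degrees(np.arctan2(e[1],e[0]))%180
    return np.round(c,1),np.round(s,1),round(a,2)
def big(m):
    n,l,s,_=cv2.connectedComponentsWithStats(m.astype(np.uint8),connectivity=8); return l==1+np.argmax(s[1:,4])
def masks(f):
    z=np.load(f+".npz");p=z["p"];P=z["P"];H=cv2.cvtColor(p,cv2.COLOR_RGB2HSV);h,s,v=[H[...,i].astype(int) for i in range(3)]
    return p,P,h,s,v
def onplane(n,uv,z):
    K,d,R,t=cam(n);xy=cv2.undistortPoints(np.array(uv,float).reshape(-1,1,2),K,d).reshape(-1,2)
    r=np.c_[xy,np.ones(len(xy))]@R;o=-R.T@t;return o+r*((z-o[2])/r[:,2])[:,None]
E
python3 - <<'E'
from m import *
p,P,h,s,v=masks("top0")
u=np.arange(512)[None,:]+0*h; w=np.arange(384)[:,None]+0*h
def win(a,b,c,d): return (u>=a)&(u<b)&(w>=c)&(w<d)
blue=(h>100)&(h<125)&(s>120)&(v>50)
def show(n,m,z):
    uv=np.c_[u[m],w[m]];print(n,m.sum(),"plane",rect(onplane("top",uv,z)),"z",np.percentile(P[m][:,2],[5,50,95]).round(4))
show("mat",big(blue&win(138,315,120,185)),.003)
show("carrier",big(blue&win(210,280,190,240)),.022)
show("orange",big((h<18)&(s>150)&win(265,305,138,160)),.048)
show("amber",big((h>10)&(h<35)&(s>110)&win(80,195,180,240)),.08)
for n,a in dict(handle=(283,149),shaft=(255,150),head=(223,150),apron=(275,215),bed=(200,220),mat=(200,135)).items(): print(n,p[a[1],a[0]],h[a[1],a[0]],s[a[1],a[0]],P[a[1],a[0]].round(4))
for nm,W,n in(("top",(135,335,120,250),4),("scene",(160,420,140,320),3)):
    q=masks(nm+"0")[0]; c=q[W[2]:W[3],W[0]:W[1],::-1]; cv2.imwrite(f"pics/c_{nm}.png",cv2.resize(c,None,fx=n,fy=n,interpolation=2))
E
```

```text
mat 7484 plane (array([664.4,  26.8]), array([158.9, 477.2]), np.float32(90.85)) z [-0.      0.0038  0.0075]
carrier 119 plane (array([484.6,  32.8]), array([29.3, 79.7]), np.float32(177.73)) z [0.0191 0.0225 0.0258]
orange 197 plane (array([ 665.5, -140.6]), array([68.1, 26.4]), np.float32(89.33)) z [0.0165 0.0496 0.055 ]
amber 2912 plane (array([488.6, 262.9]), array([141.1, 258.6]), np.float32(90.71)) z [0.0971 0.1135 0.1299]
handle [64 30  4] 13 239 [ 0.6635 -0.1404  0.0496]
shaft [172 177 177] 90 7 [ 0.6714 -0.0614  0.0153]
head [172 177 179] 99 10 [0.6713 0.0314 0.0201]
apron [115 121 117] 70 13 [ 0.4816 -0.116   0.0072]
bed [148 148 146] 30 3 [0.469  0.0967 0.0144]
mat [  8  62 115] 105 237 [0.7228 0.101  0.0047]
```

View pics/c_top.png

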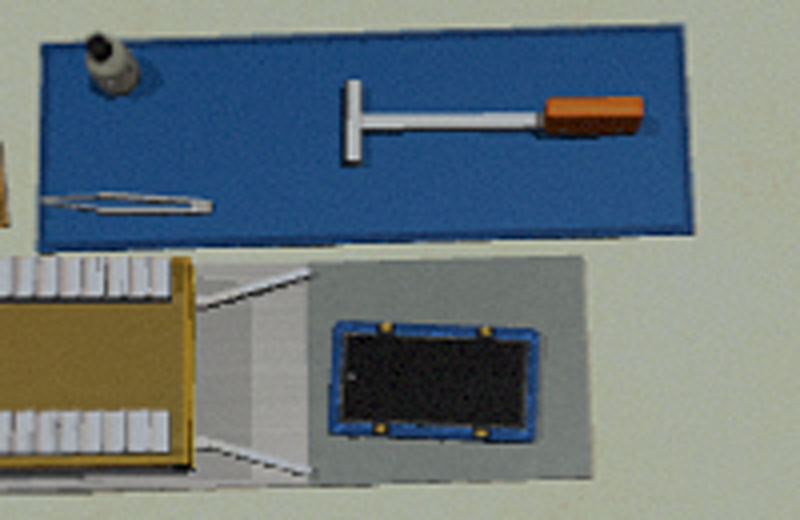

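View pics/c_scene.png

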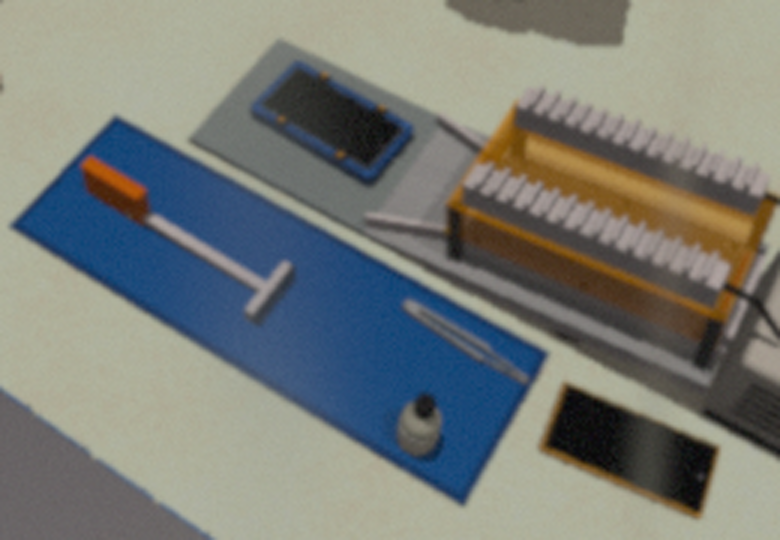

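```bash
python3 - <<'E'
from m import *
def g(c,z): return onplane("top",(np.array(c,float)+.5)/4-.5+[135,120],z)[:,:2]*1000
A=g([(583,256),(592,480),(308,262),(310,485)],.008);print("apron",A.round(1)); 
mid=[(A[0]+A[1])/2,(A[2]+A[3])/2]
def ang(v):return np.degrees(np.arctan2(v[1],v[0]))
print("edge angs",ang(A[2]-A[0]),ang(A[3]-A[1]),ang(A[0]-A[1])) ; print(mid,ang(mid[1]-mid[0]))
C=g([(332,322),(539,330),(534,443),(329,435)],.014);print("carrier",C.round(1),C.mean(0),ang(C[0]-C[1]),ang(C[3]-C[2]),np.linalg.norm(C[0]-C[1]),np.linalg.norm(C[0]-C[3]))
S=g([(362,121),(540,121)],.014);print("shaft",S,ang(S[0]-S[1]))
Hd=g([(345,80),(344,162)],.018);print("head",Hd,Hd.mean(0),ang(Hd[0]-Hd[1]))
O=g([(545,97),(643,97)],.048);print("handle topback",O,ang(O[0]-O[1]))
G=g([(191,258),(193,468)],.036);print("guard front lip?",G)
# guard top cloud
p,P,h,s,v=masks("top0");m=P[...,2]>.09;m&=(P[...,0]>.38)&(P[...,0]<.6)&(P[...,1]>.05)&(P[...,1]<.55)
print(P[m].min(0),P[m].max(0))
E
```

```text
apron [[ 572.2 -133.3]
 [ 411.3 -136.1]
 [ 570.4   65. ]
 [ 410.2   62.8]]
edge angs 90.53458360996811 90.33637507040167 0.9898477722563792
[array([ 491.77775448, -134.68171891]), array([490.26899938,  63.88527319])] 90.43533738738743
carrier [[ 525.4   46.9]
 [ 517.8 -100.4]
 [ 437.5  -95.5]
 [ 444.8   48.9]] [481.37786098 -25.01682483] 87.04389228013865 87.08494562362816 147.54309556614743 80.61482177717859
shaft [[ 673.32057217   25.64453595]
 [ 671.56234619 -103.9553145 ]] 89.22274024304778
head [[703.3532997   37.81043236]
 [641.68325536  38.32489791]] [672.51827753  38.06766514] -0.4779633494307171
handle topback [[ 679.43658393 -106.55904352]
 [ 678.61858613 -176.01525449]] 89.32524890535075
guard front lip? [[568.86162388 144.73330922]
 [421.03128587 140.87456511]]
[0.40690407 0.13180199 0.09008747] [0.56335448 0.47956047 0.16438415]
```

```bash
cat > r.py <<'E'
import sys,json
from h import *
def rows(T,say=True):
    "world targets x,y,z mm, yaw deg -> dx,dy,dz mm, roll rad in the tool axes now"
    s=telemetry.observe();p=s["tool_pos"]*1000;y=s["tool_rot"][2]
    if say: print("now",s["time"],p.round(1),np.degrees(s["tool_rot"]).round(2),"F",s["contact_force"].round(1),"open",round(s["opening"],4),"grip",s["grip_force"])
    for t in T:
        d=np.array(t[:3],float)-p;c,sn=np.cos(y),np.sin(y)
        print([round(c*d[0]+sn*d[1],1),round(sn*d[0]-c*d[1],1),round(-d[2],1),round(-((np.radians(t[3])-y+np.pi)%(2*np.pi)-np.pi),4)])
if __name__=="__main__": rows(json.loads(sys.argv[1]))
E
python3 r.py '[[671,-141,300,89.3]]'
```

```text
now 0.1 [ 204.8 -483.3  404.1] [-1.7992e+02 -1.0000e-02  2.2960e+01] F [ 0.1 -0.2 -0.1] open 0.0917 grip 0.0
[np.float64(562.8), np.float64(-133.3), np.float64(104.1), np.float64(-1.1578)]
```

```bash
python3 -m crank '[[1,563,-133,104,-1.158],[1,563,-133,104,-1.158],[1,563,-133,104,-1.158],[1,563,-133,104,-1.158],[1,563,-133,104,-1.158],[1,563,-133,104,-1.158],[1,563,-133,104,-1.158],[1,563,-133,104,-1.158],[1,563,-133,104,-1.158],[1,563,-133,104,-1.158],[1,563,-133,104,-1.158],[1,563,-133,104,-1.158]]' 50; python3 r.py '[[671,-141,300,89.3]]'
```

```text
time: 1.1
tool_pos: [0.603, -0.1907, 0.3154]
tool_rot: [-3.141, -0.0, 1.559]
contact_force: [0.4, 0.0, 1.1]
opening: 0.0918
grip_force: 0.0
now 1.1 [ 603.  -190.7  315.4] [-1.7995e+02 -1.0000e-02  8.9330e+01] F [0.4 0.  1.1] open 0.0918 grip 0.0
[np.float64(50.5), np.float64(67.4), np.float64(15.4), np.float64(0.0005)]
```

```bash
python3 -m crank '[[1,50,67,15,0],[1,50,67,15,0],[1,50,67,15,0],[1,50,67,40,0],[1,50,67,60,0],[1,50,67,60,0]]'; python3 - <<'E'
from m import *
from r import rows
rows([[671,-141,192,89.3]])
snap("scene","sc1")
q=masks("sc1")[0]; c=q[120:300,150:350,::-1]; c=cv2.resize(c,None,fx=3,fy=3,interpolation=2)
cv2.imwrite("pics/c_sc1.png",c)
p,P,h,s,v=masks("scene0"); m=(h<18)&(s>170); m[:,:185]=0;m[:,215:]=0;m[:185]=0;m[220:]=0
m=m&(P[...,2]>.044); print("scene handle top",m.sum(),(np.median(P[m],0)*1000).round(1),rect(P[m]))
E
```

```text
time: 1.6
tool_pos: [0.668, -0.1425, 0.2509]
tool_rot: [-3.133, -0.003, 1.559]
contact_force: [-0.6, 0.1, -1.0]
opening: 0.0919
grip_force: 0.0
now 1.6 [ 668.  -142.5  250.9] [-1.7949e+02 -1.5000e-01  8.9350e+01] F [-0.6  0.1 -1. ] open 0.0919 grip 0.0
[np.float64(1.5), np.float64(3.0), np.float64(58.9), np.float64(0.0008)]
scene handle top 108 [ 676.9 -135.3   50. ] (array([842.9,  77.2]), array([599.2,  44.5]), np.float32(52.1))
```

View pics/c_sc1.png

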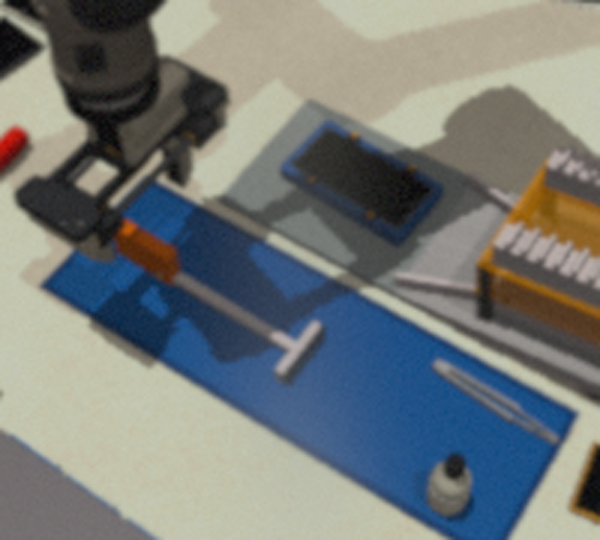

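The gripper is lined up above the handle, at crop (145,250). Going down.

```bash
python3 -m crank '[[1,1,3,20,0],[1,1,3,40,0],[1,1,3,50,0],[1,1,3,55,0],[1,1,3,55,0],[1,1,3,55,0]]'; python3 r.py '[[671,-141,192,89.3]]'
```

```text
time: 2.15
tool_pos: [0.6726, -0.1425, 0.2024]
tool_rot: [3.14, 0.001, 1.559]
contact_force: [0.7, -0.5, -0.4]
opening: 0.0923
grip_force: 0.0
now 2.15 [ 672.6 -142.5  202.4] [1.7992e+02 3.0000e-02 8.9300e+01] F [ 0.7 -0.5 -0.4] open 0.0923 grip 0.0
[np.float64(1.5), np.float64(-1.6), np.float64(10.4), np.float64(-0.0)]
```

```bash
python3 -m crank '[[1,1,-1,5,0],[1,1,-1,9,0],[1,1,-1,9,0],[1,1,-1,9,0],[-1,1,-1,9,0],[-1,1,-1,9,0],[-1,1,-1,9,0],[-1,1,-1,9,0],[-1,1,-1,9,0],[-1,1,-1,9,0],[-1,1,-1,9,0],[-1,1,-1,9,0]]' 50; python3 r.py '[[671,-141,192,89.3]]'
```

```text
time: 3.15
tool_pos: [0.6713, -0.1412, 0.1922]
tool_rot: [3.142, 0.0, 1.559]
contact_force: [-0.8, 0.5, -0.1]
opening: 0.0432
grip_force: 0.0
now 3.15 [ 671.3 -141.2  192.2] [1.800e+02 1.000e-02 8.931e+01] F [-0.8  0.5 -0.1] open 0.0432 grip 0.0
[np.float64(0.2), np.float64(-0.3), np.float64(0.2), np.float64(0.0002)]
```

```bash
python3 -m crank '[[-1,0,0,0,0],[-1,0,0,0,0],[-1,0,0,0,0],[-1,0,0,0,0],[-1,0,0,0,0],[-1,0,0,0,0],[-1,0,0,0,0],[-1,0,0,0,0],[-1,0,0,0,0],[-1,0,0,0,0]]' 50; python3 r.py '[[671,-141,192,89.3]]'
```

```text
time: 3.98
tool_pos: [0.6713, -0.1412, 0.1923]
tool_rot: [3.142, 0.0, 1.559]
contact_force: [-0.0, 0.6, -1.0]
opening: 0.0155
grip_force: 50.0
now 3.9833 [ 671.3 -141.2  192.3] [1.800e+02 1.000e-02 8.931e+01] F [-0.   0.6 -1. ] open 0.0155 grip 49.98199224472046
[np.float64(0.2), np.float64(-0.3), np.float64(0.3), np.float64(0.0002)]
```

```bash
python3 -m crank '[[-1,0,0,-15,0],[-1,0,0,-40,0],[-1,0,0,-70,0],[-1,0,0,-90,0],[-1,0,0,-90,0]]' 50; python3 r.py '[[466,-303,270,87.05]]'
```

```text
time: 4.4
tool_pos: [0.6723, -0.1415, 0.2876]
tool_rot: [3.133, 0.003, 1.559]
contact_force: [0.9, -1.3, -1.2]
opening: 0.0158
grip_force: 50.0
now 4.4 [ 672.3 -141.5  287.6] [1.7951e+02 1.6000e-01 8.9320e+01] F [ 0.9 -1.3 -1.2] open 0.0158 grip 49.981200098991394
[np.float64(-164.0), np.float64(-204.4), np.float64(17.6), np.float64(0.0396)]
```

```bash
python3 -m crank '[[-1,-16,-20,0,0],[-1,-33,-41,0,0.01],[-1,-50,-62,0,0.02],[-1,-67,-83,0,0.03],[-1,-84,-104,0,0.04],[-1,-101,-125,0,0.04],[-1,-118,-146,0,0.04],[-1,-135,-167,0,0.04],[-1,-150,-187,5,0.04],[-1,-164,-204,10,0.04],[-1,-164,-204,13,0.04],[-1,-164,-204,13,0.04]]'; python3 - <<'E'
from m import *
from r import rows
rows([[466,-303,203,87.05]])
snap("scene","sc2")
c=np.hstack([cv2.resize(masks(f)[0][a:a+150,b:b+200,::-1],None,fx=4,fy=4,interpolation=2) for f,a,b in(("sc2",90,180),)])
cv2.imwrite("pics/c_sc2.png",c)
E
```

```text
time: 5.4
tool_pos: [0.4643, -0.3031, 0.2677]
tool_rot: [-3.139, -0.002, 1.516]
contact_force: [-0.9, -0.1, -1.7]
opening: 0.0156
grip_force: 50.0
now 5.4 [ 464.3 -303.1  267.7] [-1.7987e+02 -1.0000e-01  8.6880e+01] F [-0.9 -0.1 -1.7] open 0.0156 grip 49.98112499713898
[np.float64(0.2), np.float64(1.7), np.float64(64.7), np.float64(-0.0029)]
```

View pics/c_sc2.png

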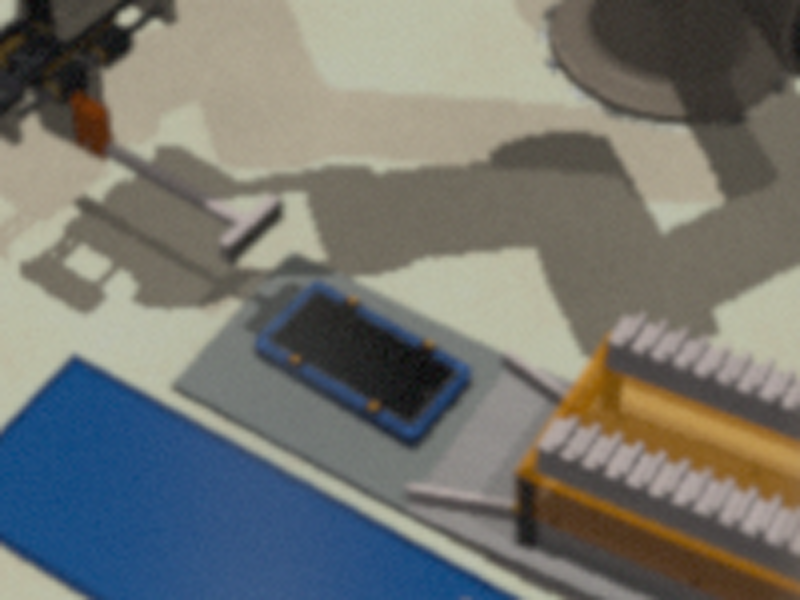

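The stick hangs level, with its head at crop (250,228), about 25 mm behind the carrier. Lowering it.

```bash
python3 -m crank '[[-1,0,1,25,0],[-1,0,1,45,0],[-1,0,1,58,0],[-1,0,1,64,0],[-1,0,1,64,0],[-1,0,1,64,0]]'; python3 - <<'E'
from m import *
from r import rows
rows([[466,-303,201,87.05]])
snap("top","tp3")
p,P,h,s,v=masks("tp3");c=cv2.resize(p[160:280,200:340,::-1],None,fx=5,fy=5,interpolation=2);cv2.imwrite("pics/c_tp3.png",c)
E
```

```text
time: 5.95
tool_pos: [0.467, -0.3024, 0.2054]
tool_rot: [3.141, 0.0, 1.52]
contact_force: [0.5, 0.6, -0.3]
opening: 0.0158
grip_force: 50.0
now 5.95 [ 467.  -302.4  205.4] [1.7999e+02 1.0000e-02 8.7080e+01] F [ 0.5  0.6 -0.3] open 0.0158 grip 49.981276988983154
[np.float64(-0.6), np.float64(-1.0), np.float64(4.4), np.float64(0.0005)]
```

View pics/c_tp3.png

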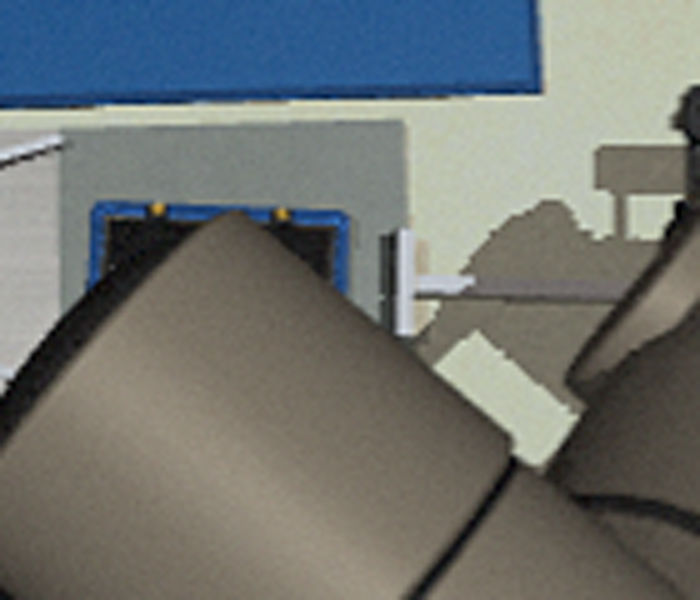

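```bash
cat > path.py <<'E'
import sys
from r import *
F=np.array([490.3,64.]);ax=np.radians(90.7);th0=np.radians(87.05);U=np.array([np.cos(ax),np.sin(ax)])
S=np.arange(0,500.);TH=th0+(ax-th0)*np.clip((S-100)/100,0,1)
M=np.array([481.4,-25.])+np.c_[np.cumsum(np.cos(TH)),np.cumsum(np.sin(TH))]-[np.cos(th0),np.sin(th0)]
def pose(s,lift=3):
    th=np.interp(s,S,TH);d=np.array([np.cos(th),np.sin(th)])
    m=np.array([np.interp(s,S,M[:,i]) for i in(0,1)]) if s>=0 else M[0]+s*d
    a=(m-73*d-F)@U
    return [*(m-253*d),8+max(0,a)*np.tan(.14)+lift+189.3,np.degrees(th)],a
if __name__=="__main__":
    ss=np.linspace(float(sys.argv[1]),float(sys.argv[2]),int(sys.argv[3]))
    P=[pose(s,float(sys.argv[4]) if len(sys.argv)>4 else 3) for s in ss];print("a_head",round(P[0][1],1),round(P[-1][1],1));rows([p[0] for p in P])
E
python3 path.py -25 30 12; python3 path.py 255 255 1
```

```text
a_head -186.7 -131.8
now 6.0 [ 467.  -302.7  206. ] [1.7993e+02 5.0000e-02 8.7060e+01] F [-0.2  0.9 -1.1] open 0.0158 grip 49.981107115745544
[np.float64(0.1), np.float64(0.1), np.float64(5.7), np.float64(0.0002)]
[np.float64(5.1), np.float64(0.1), np.float64(5.7), np.float64(0.0002)]
[np.float64(10.1), np.float64(0.1), np.float64(5.7), np.float64(0.0002)]
[np.float64(15.1), np.float64(0.1), np.float64(5.7), np.float64(0.0002)]
[np.float64(20.1), np.float64(0.1), np.float64(5.7), np.float64(0.0002)]
[np.float64(25.1), np.float64(0.1), np.float64(5.7), np.float64(0.0002)]
[np.float64(30.1), np.float64(0.1), np.float64(5.7), np.float64(0.0002)]
[np.float64(35.1), np.float64(0.1), np.float64(5.7), np.float64(0.0002)]
[np.float64(40.1), np.float64(0.1), np.float64(5.7), np.float64(0.0002)]
[np.float64(45.1), np.float64(0.1), np.float64(5.7), np.float64(0.0002)]
[np.float64(50.1), np.float64(0.1), np.float64(5.7), np.float64(0.0002)]
[np.float64(55.1), np.float64(0.1), np.float64(5.7), np.float64(0.0002)]
a_head 92.8 92.8
now 6.0 [ 467.  -302.7  206. ] [1.7993e+02 5.0000e-02 8.7060e+01] F [-0.2  0.9 -1.1] open 0.0158 grip 49.981107115745544
[np.float64(280.4), np.float64(9.5), np.float64(-7.4), np.float64(-0.0635)]
```

```bash
python3 -m crank '[[-1,0,0,3,0],[-1,4,0,5,0],[-1,8,0,5,0],[-1,13,0,5,0],[-1,18,0,5,0],[-1,23,0,5,0],[-1,27,0,5,0],[-1,31,0,5,0],[-1,35,0,5,0],[-1,40,0,5,0],[-1,45,0,5,0],[-1,45,0,5,0]]'; python3 path.py 20 75 11
```

```text
time: 7.0
tool_pos: [0.4687, -0.2569, 0.2002]
tool_rot: [-3.141, -0.001, 1.519]
contact_force: [-0.2, 0.8, -0.8]
opening: 0.0156
grip_force: 50.0
a_head -141.8 -86.9
now 7.0 [ 468.7 -256.9  200.2] [-1.7997e+02 -4.0000e-02  8.7040e+01] F [-0.2  0.8 -0.8] open 0.0156 grip 49.981234073638916
[np.float64(-0.8), np.float64(0.8), np.float64(-0.1), np.float64(-0.0001)]
[np.float64(4.7), np.float64(0.8), np.float64(-0.1), np.float64(-0.0001)]
[np.float64(10.2), np.float64(0.8), np.float64(-0.1), np.float64(-0.0001)]
[np.float64(15.7), np.float64(0.8), np.float64(-0.1), np.float64(-0.0001)]
[np.float64(21.2), np.float64(0.8), np.float64(-0.1), np.float64(-0.0001)]
[np.float64(26.7), np.float64(0.8), np.float64(-0.1), np.float64(-0.0001)]
[np.float64(32.2), np.float64(0.8), np.float64(-0.1), np.float64(-0.0001)]
[np.float64(37.7), np.float64(0.8), np.float64(-0.1), np.float64(-0.0001)]
[np.float64(43.2), np.float64(0.8), np.float64(-0.1), np.float64(-0.0001)]
[np.float64(48.7), np.float64(0.8), np.float64(-0.1), np.float64(-0.0001)]
[np.float64(54.2), np.float64(0.8), np.float64(-0.1), np.float64(-0.0001)]
```

```bash
python3 -m crank '[[-1,5,0,0,0],[-1,10,1,0,0],[-1,15,1,0,0],[-1,20,1,0,0],[-1,25,1,0,0],[-1,30,1,0,0],[-1,35,1,0,0],[-1,40,1,0,0],[-1,45,1,0,0],[-1,50,1,0,0],[-1,55,1,0,0]]'; python3 - <<'E'
from m import *
snap("scene","sc4")
p=masks("sc4")[0];cv2.imwrite("pics/c_sc4.png",cv2.resize(p[110:260,220:420,::-1],None,fx=4,fy=4,interpolation=2))
E
python3 path.py 75 130 11
```

```text
time: 7.92
tool_pos: [0.4726, -0.2025, 0.2003]
tool_rot: [3.142, 0.0, 1.519]
contact_force: [-0.6, -2.2, -1.7]
opening: 0.0158
grip_force: 50.0
a_head -86.9 -32.1
now 7.9667 [ 472.5 -201.7  200.2] [-1.7997e+02 -4.0000e-02  8.7040e+01] F [-0.3 -0.  -0.9] open 0.0158 grip 49.984577894210815
[np.float64(-1.1), np.float64(-0.2), np.float64(-0.1), np.float64(-0.0002)]
[np.float64(4.4), np.float64(-0.2), np.float64(-0.1), np.float64(-0.0002)]
[np.float64(9.9), np.float64(-0.2), np.float64(-0.1), np.float64(-0.0002)]
[np.float64(15.4), np.float64(-0.2), np.float64(-0.1), np.float64(-0.0002)]
[np.float64(20.9), np.float64(-0.2), np.float64(-0.1), np.float64(-0.0002)]
[np.float64(26.4), np.float64(0.2), np.float64(-0.1), np.float64(-0.0018)]
[np.float64(31.9), np.float64(1.1), np.float64(-0.1), np.float64(-0.0053)]
[np.float64(37.4), np.float64(1.9), np.float64(-0.1), np.float64(-0.0088)]
[np.float64(42.9), np.float64(2.8), np.float64(-0.1), np.float64(-0.0123)]
[np.float64(48.4), np.float64(3.6), np.float64(-0.1), np.float64(-0.0158)]
[np.float64(54.0), np.float64(4.4), np.float64(-0.1), np.float64(-0.0193)]
```

View pics/c_sc4.png

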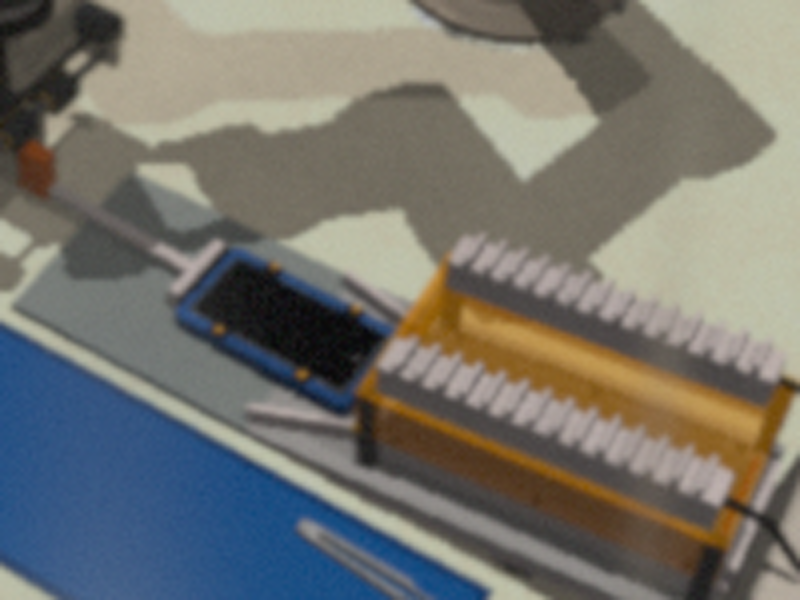

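The head is flush on the carrier's rear edge at crop (200,270), and the nose is between the lead-ins. I'll check its lateral position numerically.

```bash
python3 - <<'E'
from m import *
from path import F,U
def g(c,z): return onplane("scene",(np.array(c,float)+.5)/4-.5+[220,110],z)[:,:2]*1000
V=np.array([U[1],-U[0]])
for n,c,z in[("rearL",(236,250),.022),("rearR",(178,312),.022),("noseR",(342,407),.031),("railR foot",(248,410),.024),("railR lip",(352,428),.034),("railL foot",(345,276),.024),("apR",(12,308),.008),("apL",(132,178),.008),("apL2",(260,232),.008)]:
    q=g([c],z)[0];print(n,q.round(1),"a,right",((q-F)@U).round(1),((q-F)@V).round(1))
E
```

```text
rearL [449.5 -15.9] a,right -79.4 -41.8
rearR [522.3 -19.9] a,right -84.2 30.9
noseR [532.8 120.4] a,right 55.8 43.2
railR foot [566.8  66.6] a,right 1.7 76.5
railR lip [545.7 134.9] a,right 70.2 56.2
railL foot [426.7  64.2] a,right 1.0 -63.6
apR [ 578.9 -128.3] a,right -193.3 86.3
apL [ 422.8 -128.1] a,right -191.3 -69.8
apL2 [413.6 -15.5] a,right -78.6 -77.7
```

```bash
python3 -m crank '[[-1,4,0,0,0],[-1,9,0,0,0],[-1,15,0,0,0],[-1,20,0,0,0],[-1,26,0,0,-0.002],[-1,32,1,0,-0.005],[-1,37,2,0,-0.009],[-1,43,3,0,-0.012],[-1,48,3.5,0,-0.016],[-1,54,4.5,0,-0.019]]'; python3 path.py 130 185 11
```

```text
time: 8.8
tool_pos: [0.48, -0.1488, 0.2002]
tool_rot: [3.142, 0.0, 1.538]
contact_force: [-0.2, -1.3, -0.8]
opening: 0.0161
grip_force: 50.0
a_head -32.1 22.8
now 8.8 [ 480.  -148.8  200.2] [1.800e+02 1.000e-02 8.813e+01] F [-0.2 -1.3 -0.8] open 0.0161 grip 49.980225563049316
[np.float64(0.8), np.float64(-0.4), np.float64(-0.1), np.float64(-0.0003)]
[np.float64(6.3), np.float64(0.5), np.float64(-0.1), np.float64(-0.0038)]
[np.float64(11.8), np.float64(1.4), np.float64(-0.1), np.float64(-0.0073)]
[np.float64(17.3), np.float64(2.2), np.float64(-0.1), np.float64(-0.0108)]
[np.float64(22.8), np.float64(3.0), np.float64(-0.1), np.float64(-0.0143)]
[np.float64(28.3), np.float64(3.8), np.float64(-0.1), np.float64(-0.0178)]
[np.float64(33.8), np.float64(4.6), np.float64(-0.2), np.float64(-0.0213)]
[np.float64(39.3), np.float64(5.3), np.float64(-1.0), np.float64(-0.0248)]
[np.float64(44.9), np.float64(6.1), np.float64(-1.7), np.float64(-0.0283)]
[np.float64(50.4), np.float64(6.8), np.float64(-2.5), np.float64(-0.0318)]
[np.float64(55.9), np.float64(7.5), np.float64(-3.3), np.float64(-0.0353)]
```

```bash
python3 -m crank '[[-1,6,0.5,0,-0.004],[-1,12,1.5,0,-0.007],[-1,17,2,0,-0.011],[-1,23,3,0,-0.014],[-1,28,4,0,-0.018],[-1,34,4.5,-0.5,-0.021],[-1,39,5.5,-1,-0.025],[-1,45,6,-2,-0.028],[-1,50,7,-2.5,-0.032],[-1,56,7.5,-3.5,-0.035]]'; python3 path.py 185 240 11
```

```text
time: 9.63
tool_pos: [0.4893, -0.0932, 0.2038]
tool_rot: [3.141, 0.0, 1.573]
contact_force: [0.9, -2.2, -2.0]
opening: 0.0159
grip_force: 50.0
a_head 22.8 77.8
now 9.6333 [489.3 -93.2 203.8] [1.7999e+02 1.0000e-02 9.0130e+01] F [ 0.9 -2.2 -2. ] open 0.0159 grip 49.981162548065186
[np.float64(-0.0), np.float64(-0.1), np.float64(0.3), np.float64(-0.0004)]
[np.float64(5.5), np.float64(0.8), np.float64(-0.5), np.float64(-0.0039)]
[np.float64(11.0), np.float64(1.7), np.float64(-1.2), np.float64(-0.0074)]
[np.float64(16.5), np.float64(2.3), np.float64(-2.0), np.float64(-0.0099)]
[np.float64(22.0), np.float64(2.2), np.float64(-2.8), np.float64(-0.0099)]
[np.float64(27.5), np.float64(2.1), np.float64(-3.6), np.float64(-0.0099)]
[np.float64(33.0), np.float64(2.1), np.float64(-4.3), np.float64(-0.0099)]
[np.float64(38.5), np.float64(2.0), np.float64(-5.1), np.float64(-0.0099)]
[np.float64(44.0), np.float64(2.0), np.float64(-5.9), np.float64(-0.0099)]
[np.float64(49.5), np.float64(1.9), np.float64(-6.7), np.float64(-0.0099)]
[np.float64(55.0), np.float64(1.9), np.float64(-7.4), np.float64(-0.0099)]
```

```bash
python3 -m crank '[[-1,5.5,1,0,-0.004],[-1,11,1.5,-1,-0.007],[-1,16,2,-2,-0.01],[-1,22,2,-3,-0.01],[-1,27,2,-3.5,-0.01],[-1,33,2,-4.5,-0.01],[-1,38,2,-5,-0.01],[-1,44,2,-6,-0.01],[-1,49,2,-7,-0.01],[-1,49,2,-7,-0.01]]'; python3 - <<'E'
from m import *
snap("scene","sc5");snap("top","tp5")
a=cv2.resize(masks("sc5")[0][110:260,240:440,::-1],(800,600),interpolation=2)[:, :]
b=cv2.resize(masks("tp5")[0][160:270,80:300,::-1],(800,400),interpolation=2)
cv2.imwrite("pics/c_5.png",cv2.resize(np.vstack([a,b]),(480,600)))
E
python3 path.py 234 290 11
```

```text
time: 10.47
tool_pos: [0.491, -0.0435, 0.2108]
tool_rot: [-3.141, -0.001, 1.583]
contact_force: [0.1, 0.4, -1.1]
opening: 0.0158
grip_force: 50.0
a_head 71.8 127.8
now 10.5667 [491.  -44.1 210.7] [-1.7999e+02 -2.0000e-02  9.0720e+01] F [-1.1  0.7 -0.5] open 0.0159 grip 49.98120903968811
[np.float64(-0.0), np.float64(0.1), np.float64(0.3), np.float64(0.0003)]
[np.float64(5.6), np.float64(0.1), np.float64(-0.5), np.float64(0.0003)]
[np.float64(11.2), np.float64(0.1), np.float64(-1.3), np.float64(0.0003)]
[np.float64(16.8), np.float64(0.1), np.float64(-2.0), np.float64(0.0003)]
[np.float64(22.4), np.float64(0.1), np.float64(-2.8), np.float64(0.0003)]
[np.float64(28.0), np.float64(0.1), np.float64(-3.6), np.float64(0.0003)]
[np.float64(33.6), np.float64(0.1), np.float64(-4.4), np.float64(0.0003)]
[np.float64(39.2), np.float64(0.1), np.float64(-5.2), np.float64(0.0003)]
[np.float64(44.8), np.float64(0.1), np.float64(-6.0), np.float64(0.0003)]
[np.float64(50.4), np.float64(0.1), np.float64(-6.8), np.float64(0.0003)]
[np.float64(56.0), np.float64(0.1), np.float64(-7.6), np.float64(0.0003)]
```

View pics/c_5.png

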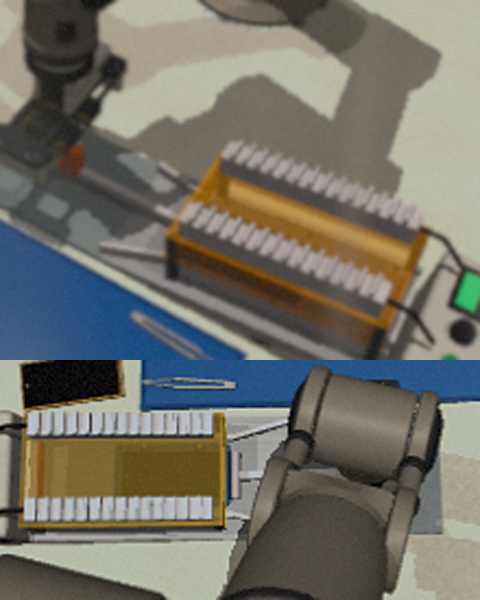

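The head, at (235,475) in the top view, is just short of the lip and square behind the carrier. The phone is visible under the amber. Continuing.

```bash
python3 -m crank '[[-1,5,0,0,0],[-1,10,0,-1,0],[-1,15,0,-2,0],[-1,20,0,-2.5,0],[-1,25,0,-3,0],[-1,30,0,-4,0],[-1,35,0,-4.5,0],[-1,40,0,-5.5,0],[-1,45,0,-6,0],[-1,50,0,-7,0],[-1,55,0,-7.5,0]]'; python3 path.py 289 318 2
```

```text
time: 11.48
tool_pos: [0.4904, 0.011, 0.2183]
tool_rot: [-3.141, 0.0, 1.583]
contact_force: [-0.3, -2.1, -2.0]
opening: 0.0156
grip_force: 50.0
a_head 126.8 155.8
now 11.4833 [490.4  11.  218.3] [-179.99    0.     90.69] F [-0.3 -2.1 -2. ] open 0.0156 grip 49.98094618320465
[np.float64(-0.1), np.float64(0.1), np.float64(0.1), np.float64(-0.0002)]
[np.float64(28.9), np.float64(0.1), np.float64(-4.0), np.float64(-0.0002)]
```

```bash
python3 -m crank '[[-1,3,0,-0.5,0],[-1,6,0,-1,0],[-1,9,0,-1.5,0],[-1,12,0,-2,0],[-1,15,0,-2,0],[-1,18,0,-2.5,0],[-1,20,0,-3,0],[-1,22,0,-3,0],[-1,24,0,-3.5,0],[-1,25,0,-3.5,0],[-1,26,0,-3.5,0],[-1,27,0,-4,0]]'; python3 path.py 316 324 2
```

```text
time: 12.48
tool_pos: [0.4901, 0.0375, 0.2222]
tool_rot: [-3.142, 0.0, 1.583]
contact_force: [-0.5, -1.3, -2.5]
opening: 0.0161
grip_force: 50.0
a_head 153.8 161.8
now 12.4833 [490.1  37.5 222.2] [-1.800e+02  1.000e-02  9.068e+01] F [-0.5 -1.3 -2.5] open 0.0161 grip 49.98121619224548
[np.float64(0.4), np.float64(0.0), np.float64(0.2), np.float64(-0.0003)]
[np.float64(8.4), np.float64(0.0), np.float64(-0.9), np.float64(-0.0003)]
```

```bash
for i in 1; do python3 -m crank '[[-1,1,0,0,0],[-1,2,0,0,0],[-1,3,0,-0.5,0],[-1,4,0,-0.5,0],[-1,4.5,0,-0.5,0],[-1,5,0,-0.5,0],[-1,5.5,0,-0.5,0]]'; done; python3 - <<'E'
from path import *
rows([pose(324)[0]])
snap("top","tp6")
E
```

```text
time: 13.07
tool_pos: [0.4901, 0.0429, 0.2228]
tool_rot: [3.141, 0.0, 1.583]
contact_force: [-0.2, -2.9, -0.1]
opening: 0.0159
grip_force: 50.0
now 13.0667 [490.1  42.9 222.8] [1.7999e+02 1.0000e-02 9.0690e+01] F [-0.2 -2.9 -0.1] open 0.0159 grip 49.98085141181946
[np.float64(2.9), np.float64(0.0), np.float64(-0.3), np.float64(-0.0003)]
```

```bash
python3 -m crank '[[-1,1,0,0,0],[-1,1.5,0,0,0],[-1,2,0,0,0],[-1,2.5,0,0,0],[-1,3,0,0,0]]'; python3 -m crank '[[-1,0.5,0,0,0],[-1,1,0,0,0],[-1,1.5,0,0,0],[-1,2,0,0,0]]' 
```

```text
time: 13.53
tool_pos: [0.4901, 0.0459, 0.2228]
tool_rot: [3.141, 0.0, 1.583]
contact_force: [0.5, -4.0, -0.1]
opening: 0.016
grip_force: 50.0
time: 13.87
tool_pos: [0.4903, 0.0468, 0.223]
tool_rot: [3.141, 0.003, 1.584]
contact_force: [-0.4, -15.6, 2.8]
opening: 0.016
grip_force: 50.0
```

Force rose to about 16 N, so the carrier is on the stop. Easing off and drawing the stick back along the slope.

```bash
python3 -m crank '[[-1,-1,0,0,0],[-1,-4,0,0.5,0],[-1,-10,0,1,0],[-1,-20,0,2,0],[-1,-30,0,4,0],[-1,-45,0,6,0],[-1,-60,0,8,0],[-1,-75,0,10,0],[-1,-90,0,12,0],[-1,-105,0,14,0],[-1,-120,0,16,0],[-1,-120,0,16,0]]'; python3 - <<'E'
from m import *
from path import *
rows([pose(100)[0]])
snap("top","tp7");snap("scene","sc7")
a=cv2.resize(masks("sc7")[0][120:260,290:440,::-1],(750,700),interpolation=2)[:600]
b=cv2.resize(masks("tp7")[0][170:260,50:230,::-1],(720,360),interpolation=2)
c=np.zeros((600,800,3),np.uint8);c[:300,:375]=cv2.resize(a,(375,300));c[240:,80:]=b
cv2.imwrite("pics/c_7.png",c)
E
```

```text
time: 14.87
tool_pos: [0.4914, -0.0749, 0.2062]
tool_rot: [3.142, 0.001, 1.58]
contact_force: [0.7, -0.4, -1.8]
opening: 0.0157
grip_force: 50.0
now 14.8667 [491.4 -74.9 206.2] [1.800e+02 3.000e-02 9.054e+01] F [ 0.7 -0.4 -1.8] open 0.0157 grip 49.98071730136871
[np.float64(-102.8), np.float64(-18.8), np.float64(5.9), np.float64(0.0609)]
```

View pics/c_7.png

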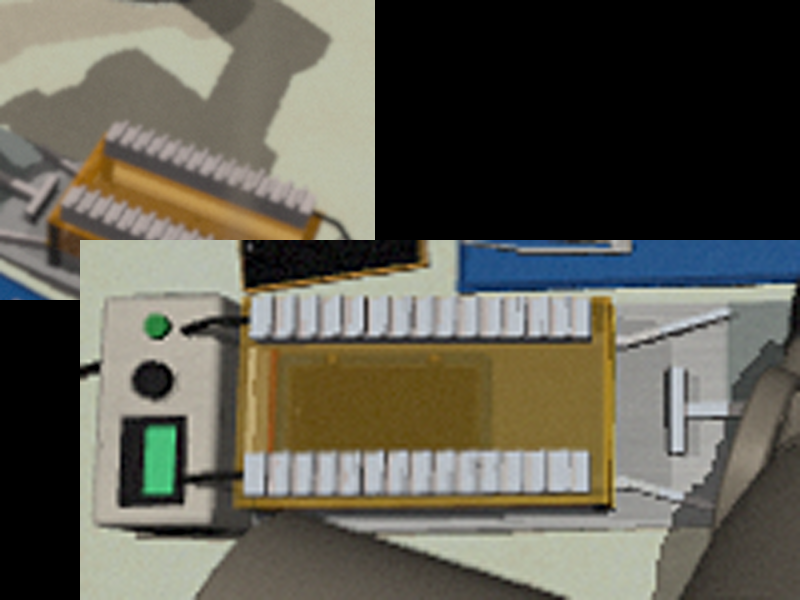

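The carrier's front edge lies along the red stop at (275,400). The stick head at (677,410) is clear of the guard. Taking the stick back to the mat.

```bash
python3 -m crank '[[-1,-20,0,0,0],[-1,-40,0,-5,0],[-1,-60,0,-20,0],[-1,-66,0,-45,0],[-1,-66,0,-70,0],[-1,-66,0,-80,0],[-1,-66,0,-80,0]]'; python3 r.py '[[671.3,-141.2,285,89.3]]'
```

```text
time: 15.55
tool_pos: [0.4927, -0.1378, 0.2889]
tool_rot: [3.137, 0.002, 1.583]
contact_force: [1.2, 0.6, -1.3]
opening: 0.0159
grip_force: 50.0
now 15.55 [ 492.7 -137.8  288.9] [1.7974e+02 1.1000e-01 9.0720e+01] F [ 1.2  0.6 -1.3] open 0.0159 grip 49.98115539550781
[np.float64(-5.7), np.float64(178.5), np.float64(3.9), np.float64(0.0247)]
```

```bash
python3 -m crank '[[-1,0,15,0,0],[-1,0,40,0,0.01],[-1,-2,70,0,0.02],[-1,-4,100,0,0.025],[-1,-5,130,0,0.025],[-1,-5,160,0,0.025],[-1,-5,175,0,0.025],[-1,-5,178,0,0.025],[-1,-5,178,0,0.025],[-1,-5,178,0,0.025]]'; python3 r.py '[[671.3,-141.2,193,89.3]]'
```

```text
time: 16.38
tool_pos: [0.6694, -0.1403, 0.2851]
tool_rot: [-3.138, -0.001, 1.558]
contact_force: [-0.5, 0.2, -1.0]
opening: 0.0157
grip_force: 50.0
now 16.3833 [ 669.4 -140.3  285.1] [-1.7981e+02 -5.0000e-02  8.9290e+01] F [-0.5  0.2 -1. ] open 0.0157 grip 49.98108386993408
[np.float64(-0.9), np.float64(1.9), np.float64(92.1), np.float64(-0.0001)]
```

```bash
python3 -m crank '[[-1,0,1,20,0],[-1,0,1,40,0],[-1,0,1,60,0],[-1,0,1,75,0],[-1,0,1,82,0],[-1,0,1,86,0],[-1,0,1,86,0],[-1,0,1,86,0]]'; python3 r.py '[[671.3,-141.2,192.6,89.3]]'
```

```text
time: 17.05
tool_pos: [0.6713, -0.1411, 0.2017]
tool_rot: [3.14, 0.0, 1.558]
contact_force: [0.4, 0.2, -1.6]
opening: 0.0158
grip_force: 50.0
now 17.05 [ 671.3 -141.1  201.7] [1.7993e+02 3.0000e-02 8.9250e+01] F [ 0.4  0.2 -1.6] open 0.0158 grip 49.98119115829468
[np.float64(-0.1), np.float64(0.0), np.float64(9.1), np.float64(-0.0009)]
```

```bash
python3 -m crank '[[-1,0,0,3,0],[-1,0,0,6,0],[-1,0,0,7,0],[-1,0,0,8,0],[-1,0,0,8.5,0],[-1,0,0,8.5,0],[-1,0,0,8.5,0]]'; python3 r.py '[[671.3,-141.2,192.4,89.3]]'
```

```text
time: 17.63
tool_pos: [0.6713, -0.1409, 0.1923]
tool_rot: [3.141, 0.0, 1.558]
contact_force: [0.4, 0.3, -1.9]
opening: 0.0155
grip_force: 50.0
now 17.6333 [ 671.3 -140.9  192.3] [1.7999e+02 1.0000e-02 8.9260e+01] F [ 0.4  0.3 -1.9] open 0.0155 grip 49.98123586177826
[np.float64(-0.3), np.float64(0.0), np.float64(-0.1), np.float64(-0.0008)]
```

```bash
python3 -m crank '[[-1,0,0,0.4,0],[-1,0,0,0.4,0],[-0.6,0,0,0.4,0],[-0.6,0,0,0.4,0],[-0.5,0,0,0.4,0],[-0.5,0,0,0.4,0],[0,0,0,0.4,0],[0.4,0,0,0.4,0],[0.4,0,0,0.4,0],[0.4,0,0,0.4,0],[0.4,0,0,0.4,0],[0.4,0,0,0.4,0]]'; python3 -m crank '[[0.4,0,0,-5,0],[0.4,0,0,-15,0],[0.4,0,0,-35,0],[0.4,0,0,-60,0],[0.4,0,0,-90,0],[0.4,0,0,-120,0],[0.4,-30,0,-130,0],[0.4,-70,0,-130,0],[0.4,-110,0,-130,0],[0.4,-150,0,-130,0],[0.4,-150,0,-130,0]]'; python3 - <<'E'
from m import *
snap("scene","sc8");snap("top","tp8")
a=masks("sc8")[0][110:300,160:420,::-1];b=masks("tp8")[0][115:250,40:320,::-1]
c=np.vstack([cv2.resize(a,(520,380)),cv2.resize(b,(520,220+0))]);cv2.imwrite("pics/c_8.png",c)
E
```

```text
time: 18.63
tool_pos: [0.6713, -0.1409, 0.1919]
tool_rot: [3.142, 0.0, 1.558]
contact_force: [-0.4, 0.0, -0.0]
opening: 0.0585
grip_force: 0.0
time: 19.55
tool_pos: [0.6676, -0.2985, 0.3228]
tool_rot: [3.14, 0.004, 1.551]
contact_force: [-0.0, 0.0, -1.3]
opening: 0.064
grip_force: 0.0
```

View pics/c_8.png

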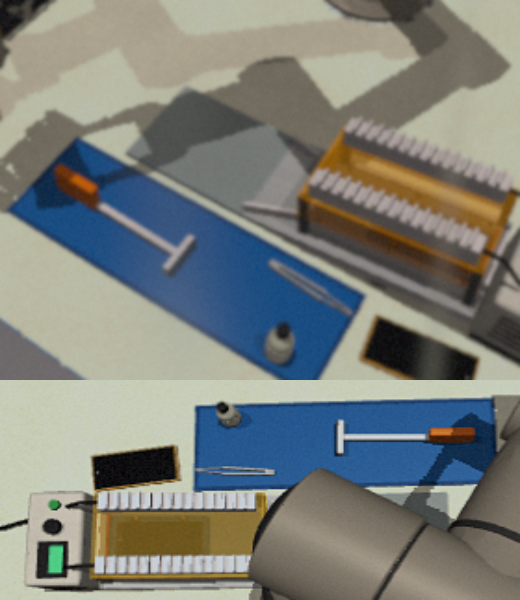

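The stick lies flat on the mat (top view, 340–475 × 437), and the carrier is under the guard. One numeric check of home, using the edges seen in the previous top picture.

```bash
python3 - <<'E'
from m import *
from path import F,U
p=masks("tp8")[0]
for nm in("tp7","tp8"):
    q=masks(nm)[0].astype(int); r=q[204:216,92:175].mean(0)
    if nm=="tp7": print([tuple(x) for x in r.round().astype(int).tolist()])
K=lambda u,z:((onplane("top",[[u,210]],z)[0,:2]*1000-F)@U).round(1)
print("rear",K(152.5,.0447),"stop",K(98.7,.0752),"front",K(99.2,.065))
E
```

```text
[(187, 166, 114), (173, 150, 97), (149, 123, 67), (152, 126, 70), (151, 124, 70), (135, 88, 33), (134, 83, 31), (105, 84, 38), (106, 90, 45), (111, 93, 46), (112, 89, 34), (104, 80, 26), (107, 83, 32), (103, 80, 25), (101, 77, 23), (100, 77, 24), (100, 77, 24), (102, 79, 26), (102, 78, 27), (102, 78, 26), (101, 77, 23), (102, 78, 28), (101, 78, 26), (101, 77, 24), (101, 79, 26), (100, 78, 25), (101, 78, 25), (101, 78, 25), (101, 79, 25), (100, 78, 26), (102, 79, 27), (100, 78, 23), (100, 78, 22), (102, 79, 26), (102, 80, 26), (101, 78, 25), (102, 80, 26), (102, 80, 26), (102, 80, 27), (101, 79, 26), (101, 79, 25), (102, 80, 28), (102, 79, 25), (100, 78, 24), (101, 80, 26), (101, 79, 25), (101, 79, 26), (101, 79, 25), (101, 78, 26), (102, 79, 26), (102, 80, 28), (101, 78, 25), (102, 80, 28), (102, 80, 27), (100, 78, 24), (101, 79, 26), (104, 81, 29), (108, 88, 34), (108, 89, 42), (105, 90, 44), (104, 88, 43), (122, 102, 49), (128, 106, 51), (128, 106, 51), (127, 105, 51), (128, 106, 51), (128, 106, 51), (128, 106, 52), (127, 106, 52), (127, 106, 50), (127, 106, 52), (127, 105, 50), (128, 106, 52), (128, 106, 52), (127, 105, 51), (129, 107, 52), (128, 107, 52), (128, 106, 52), (127, 106, 51), (128, 107, 52), (127, 105, 51), (128, 106, 51), (128, 107, 52)]
rear 161.4 stop 302.4 front 304.9
```

```bash
python3 -c "
from cell import ticket;print(ticket.hand_in())"
```

```text
the job is handed in; nothing more can be done
None
```

The carrier is home under the guard against the red stop, with no gap visible and a final push of about 16 N; the stick is back on the blue mat, nothing else looks moved, and the job was handed in at about 20 s.

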